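# Hang the slotted tool bar under the bottle holder arm

### The job

Lift the steel tool hanger bar out of its bamboo caddy and stand it on its feet on the tray, let go, and take it again by one end. Then hang it under the swing-out bottle holder: slide its slot sideways over the pin below the ring until it is fully home, and let it down to hang level on the pin's head. Leave everything else on the cart where it stands.

Things in the scene. Friction and masses are not known exactly. Their poses are not given: they have to be found in the camera images.
- hanger: Steel tool hanger bar, an inverted U: strap 230 mm long (own y), 20 wide (x), 5 thick, underside 40 mm above the origin. A leg under each end (outer face y = +-115) with a foot 30 (x) by 16 mm turned inward. Its middle is the slotted plate (see slot). Origin: underside of the feet, midway; z up; centre of mass above it. 0.22 kg. Starts on its feet in the caddy, axes parallel to it.
- slot (a point): Home point of the hanger's slot: where the pin's axis is when the slot is fully home; 40 mm above the hanger's origin, at the strap's underside; hanger's axes. The slot is 13 mm wide (y +-6.5) and runs in x from its closed end at -4 mm to its open mouth at +22 mm, in a 5 mm plate spanning x -20 to +22, y +-28 mm.
- pin (a point): Centre of the upper face of the pin's head, 125 mm above the tray. The pin hangs down from the arm: neck 8 mm thick, about 20 mm of it free; head a disc 32 mm across, 6 mm thick, below this point. x points along the arm to its pivot post, 210 mm away; z up. The frame turns with the arm.
- ring (a point): Centre of the empty bottle holder ring at the arm's end, on the pin's axis, 25 mm above point pin, same axes: a level ring of 10 mm round bar, outer radius 60 mm, and across it along x a strut 12 mm wide, 8 mm thick, that carries the pin.
- holder_arm: Swing-out bottle holder arm, steel. Origin on the tray under its pivot post (radius 11 mm, 188 mm high with a cap; collar radius 19 mm; foot plate 70 mm square). The ring and pin are at its x = -210 mm; a bar 18 mm wide joins them, 145 to 155 mm above the tray. It turns about the post against friction (0.8 N m) and stays where it is left.
- caddy: Bamboo caddy fixed on the tray, 258 mm long (y), 56 wide (x), floor 10 mm thick. Two wells, at y = 41 to 129 and -41 to -129 mm: 6 mm walls at x = +-22 mm (38 mm clear between) and across the outer ends (inner face at 123 mm), all 62 mm high, open on top and towards the middle, where there are no walls. Origin: centre of the underside; z up.
- bottle: Bystander: tall green bottle, radius 33 mm, 250 mm high. Origin: centre of the underside.
- shaker_lid: Bystander: chrome shaker lid, stepped cone, radius 36 mm at the foot, 60 mm high. Origin: centre of the underside.
- bowls: Bystander: stack of three nesting glass bowls, radius 58 mm, 64 mm high. Origin: centre of the underside.
- jigger: Bystander: steel jigger, hourglass, radius 21 mm, 72 mm high. Origin: centre of the underside.
- spoon_rest: Bystander: flat bamboo spoon rest, 60 mm (x) by 170 mm (y), 14 mm high. Origin: centre of the underside.
- bitters: Bystander: small amber bottle, radius 20 mm, 98 mm high. Origin: centre of the underside.
- ramekin: Bystander: white ceramic ramekin, radius 38 mm, 42 mm high. Origin: centre of the underside.
There are look-alikes about, which are no part of the job. Leave any orange or turquoise look-alike of the hanger alone.

How it is judged:
By the outcome, as a careful person would: the job done as asked, in the order asked, and still so for the second after the job is handed in, with the robot touching nothing.
It also fails if it takes over 58 s, if anything falls off the work surface, if the arm or the gripper's body presses on something with over 40 N, if the wrist force passes 120 N, or if a joint passes its speed limit or range.

### The arm

A 7-joint arm with a two-finger parallel gripper is mounted at the origin on the work surface. World frame = base frame: x ahead of the robot, y to its left, z up, the work surface at z = 0. Lengths are in mm, angles in rad, forces in N, time in s.
With the tool pointing down it reaches from about 400 to 850 mm from the base axis. Payload 10.4 kg.
Tool frame: the origin (TCP) lies midway between the tips of the shut fingers; the grasp point (between the pads) lies pinch_z behind it (pinch_z is the distance from the TCP to the grasp point, in mm); z points along the fingers, y is the line along which they close (so a half turn about z gives the same grasp; the last joint's range is limited). The gripper opens to 85 mm and grips with 20 to 120 N. Pads are 22 mm wide; open, the fingers measure 114 mm over their backs; the gripper's body (76 mm by 85 mm) begins 54 mm behind the grasp point. The pads swing forward as they close: fully open they stand 13 mm farther back than shut.
Start: joints at [-1.205, 0.332, -0.065, 1.46, 0.022, 1.35, -0.088], TCP at [236.913, 578.38, 231.338] pointing down, gripper open.
Joint ranges: [-2.6, 2.6], [-0.5, 2.12], [-1.47, 1.34], [0.16, 2.42], [-1.27, 4.41], [0.06, 2.06], [-2.6, 2.6]. Speed limits (rad/s): [2.22, 2.22, 2.79, 2.79, 3.14, 3.14, 3.14].

### API

Orientations are given as a unit quaternion [w, x, y, z].
In Python, from bench import get_obs, read_camera, camera_info, hand_in, pinch_z gives the robot as it stands.
- The arm moves only by the tool play_rows, never from a script. Its argument "commands" is one flat list of numbers, 6 for each row, row after row: the shift along the tool's x, y, z in mm, then the turn, a rotation vector about the tool's x, y, z in rad. A call has 1 to 12 rows; each row shifts and turns the commanded pose from where the row before left it, along the tool's axes as they then stand; what a row does not reach is not made up. A row lasts 1/10 s, in which the tool goes at most 50 mm and 8.59 degrees, less where a joint would pass 70% of its speed; a pose out of reach is approached as far as the arm can. A call with a gripper value outside its range is refused whole. "fingers" is the finger opening in mm, from 0 to 85.4, set as the call begins (left out, the last holds). The fingers move at their own pace and stop on an object; "grip_force" is the grip in N (left out, the last holds). Time passes only in rows, so rows that do not move let the fingers close. It gives the time, the measured TCP pose, the force, the opening and the grip force at its end, in the units of the state.
- get_obs(): the state, without advancing time (a new reading comes with each control period).
- read_camera(name): name is "scene" or "side" or "wrist"; returns the picture (400x640x3 uint8, red, green, blue); there is no depth.
- camera_info(name): a dict with "fx", "fy", "cx", "cy" (pixels), "world_from_camera" (4x4, takes a point from camera to world coordinates); the wrist camera has in their place "mount" (4x4, takes a point from camera to tool coordinates, whose origin is the TCP and whose axes are the flange's). Camera axes: x right, y down, z forward; pixel columns grow to the right and rows downward; lengths in mm; the calibration is good to about 2 mm. A picture is of the moment at which its call begins: read the wrist's pose just before it. camera_info takes no time and is no camera call.
- hand_in(): hands the job in; it is judged then, once.
The state is a dict: "clock": time; "joints": joint angles; "joint_vel": joint speeds; "tau": joint torques, N m; "position": TCP position; "orientation": TCP orientation; "force": force on the tool from outside, world axes, zero at the start; "torque": the same for the moment, N m; "width": opening from 0.0 (shut) to 1.0 (fully open); "grip_force": force on a finger pad.
Only numpy, scipy, OpenCV 4.12 (cv2) and the standard library are available. Lean on these libraries where they do the work, as an engineer would, in place of code of your own. Each camera call takes 0.05 s, during which the arm holds its last target. There are 200 camera calls.

## Working session

There is one attempt and no reset: what is moved stays moved. The work goes in short steps, Python scripts to look and compute and a tool call to move; the robot and the scene stay as the last step left them, time stands still between calls to the robot, and variables do not carry over. Pictures are saved under pics/ and viewed, at most 10 in all, crops included, and the job is handed in when it is done.

Besides the shell and the picture viewer there is one more tool, called after "Request:" by a JSON object that holds its "method" and its "body". play_rows: Moves the arm, as the interface text tells. Its arguments: {"type":"object","properties":{"commands":{"type":"array"},"fingers":{"type":"number"},"grip_force":{"type":"number"}},"required":["commands"]}

```bash
ls; mkdir -p pics
python3 - <<'E'
from bench import *
import cv2,numpy as np
o=get_obs();print(o,pinch_z)
for n in("scene","side"):
    im=read_camera(n);cv2.imwrite(f"pics/{n}0.png",im[:,:,::-1])
    i=camera_info(n);print(n,i["fx"],i["fy"],i["cx"],i["cy"],np.round(i["world_from_camera"],4).tolist())
im=read_camera("wrist");cv2.imwrite("pics/wrist0.png",im[:,:,::-1]);i=camera_info("wrist");print(i)
E
```

```text
pics
{'clock': 0.0, 'joints': array([-1.20461314,  0.33288064, -0.06468083,  1.46093283,  0.02160046,
        1.34988671, -0.08850556]), 'joint_vel': array([-2.28354280e-03, -3.81831465e-04, -7.77509906e-04,  1.03530553e-03,
       -2.38741854e-04, -7.28008029e-08, -4.72796211e-04]), 'tau': array([-1.31151650e-03, -6.25446939e+01,  4.80484392e-02, -3.91605949e+01,
        1.59873714e-02,  9.93533875e-03,  3.04289961e-05]), 'position': array([236.79015904, 578.01058808, 230.51445522]), 'orientation': array([-1.01239106e-04,  1.93170937e-01,  9.81164864e-01, -6.98792833e-04]), 'force': array([-0.01119444,  0.06111317,  0.48115952]), 'torque': array([-0.03552995,  0.00395382,  0.02019372]), 'grip_force': 0.0, 'width': 1.0007222855909632} 18.700000000000003
scene 456.96771021873457 456.96771021873457 312.2752525730378 200.47376912157358 [[-0.5497, 0.6118, -0.5689, 1222.8559], [0.8353, 0.4131, -0.3628, 467.2425], [0.0131, -0.6746, -0.7381, 1055.8686], [0.0, 0.0, 0.0, 1.0]]
side 373.9319704218858 373.9319704218858 323.898217994413 200.09002235314088 [[0.9446, -0.1812, 0.2736, 256.2418], [-0.3276, -0.5713, 0.7525, -666.7116], [0.0199, -0.8005, -0.5991, 656.4427], [0.0, 0.0, 0.0, 1.0]]
{'fx': 282.36655118064186, 'fy': 282.36655118064186, 'cx': 316.8679688938294, 'cy': 198.36183462049453, 'mount': array([[-5.85487314e-04, -9.63342933e-01, -2.68272345e-01,
         6.74709817e+01],
       [ 9.99999825e-01, -5.41294476e-04, -2.38694018e-04,
        -1.87471945e-01],
       [ 8.47298567e-05, -2.68272438e-01,  9.63343081e-01,
        -1.43923852e+02],
       [ 0.00000000e+00,  0.00000000e+00,  0.00000000e+00,
         1.00000000e+00]])}
```

View pics/scene0.png

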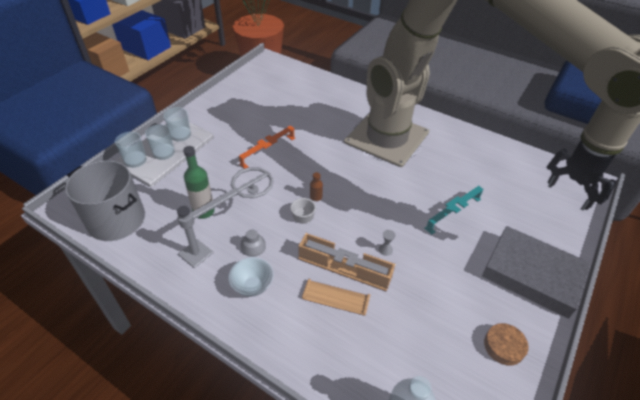

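View pics/side0.png

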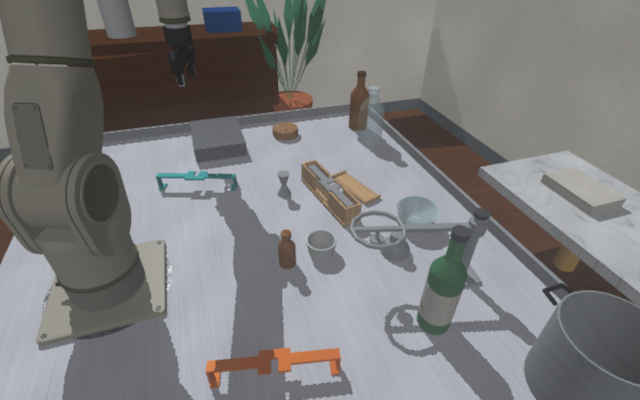

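Scene view: the steel grey hanger sits in the bamboo caddy at about (345,262), with the orange look-alike at (266,147) and the turquoise one at (455,208). In the side view these are at (330,192), (275,362) and (197,180). The grey one in the caddy fits the description. The ring is at scene (251,183) and side (378,230), with its post at scene (192,235). I'll confirm in enlarged crops.

Run:
```python
import cv2
a=cv2.imread("pics/scene0.png")[155:305,170:420];cv2.imwrite("pics/sc.png",cv2.resize(a,(800,480),interpolation=cv2.INTER_CUBIC))
a=cv2.imread("pics/side0.png")[150:300,270:500];cv2.imwrite("pics/sd.png",cv2.resize(a,(798,520),interpolation=cv2.INTER_CUBIC))
```

```text
(no output)
```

View pics/sc.png

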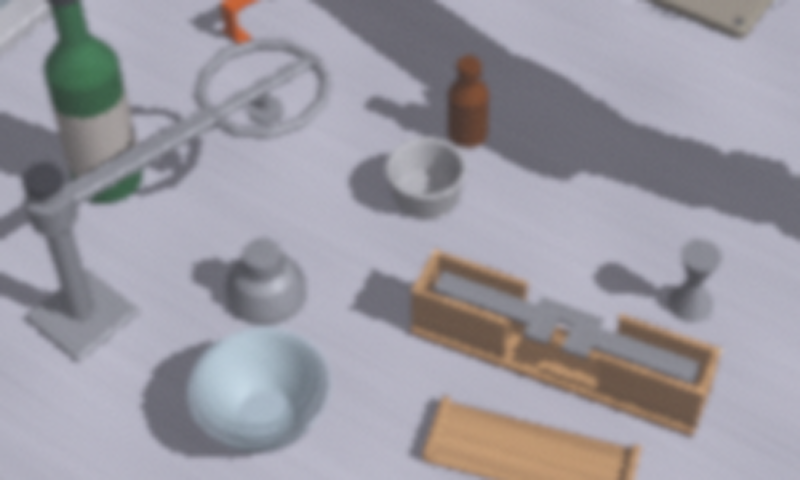

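View pics/sd.png

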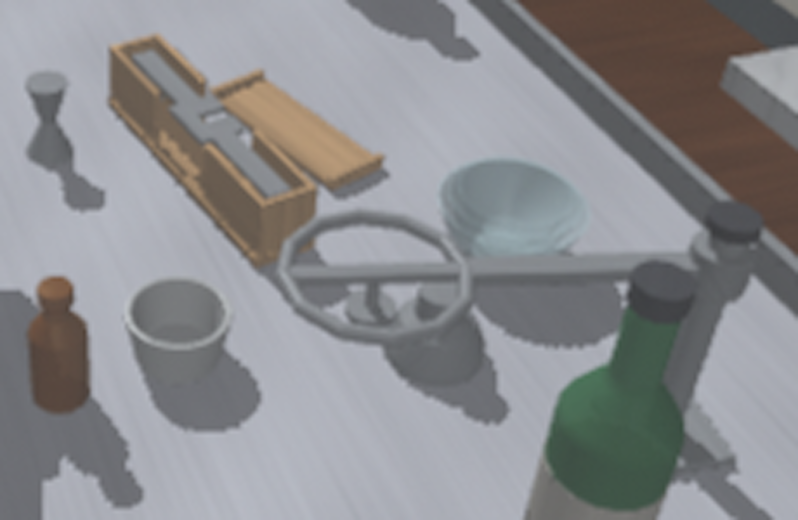

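```bash
cat > h.py <<'E'
import numpy as np
from bench import *
from scipy.spatial.transform import Rotation as R
def cast(n,px,z,T=None):
    i=camera_info(n);T=np.array(i["world_from_camera"]) if T is None else T
    d=T[:3,:3]@[(px[0]-i["cx"])/i["fx"],(px[1]-i["cy"])/i["fy"],1];return T[:3,3]+d*(z-T[2,3])/d[2]
def rot(o): q=o["orientation"];return R.from_quat([q[1],q[2],q[3],q[0]])
def wristT(o):
    T=np.eye(4);T[:3,:3]=rot(o).as_matrix();T[:3,3]=o["position"];return T@camera_info("wrist")["mount"]
E
python3 - <<'E'
from h import *
S=lambda p:(170+p[0]/3.2-.3,155+p[1]/3.2-.3)
D=lambda p:(270+p[0]/3.47-.3,150+p[1]/3.467-.3)
for name,z,s,d in [("ring",150,(262,87),(374,276)),("headtop",125,(264,106),(370,307)),("cap",188,(43,176),(733,215)),
 ("c1",62,(437,253),(316,187)),("c2",62,(413,293),(262,205)),("c3",62,(718,347),(152,37)),("c4",62,(695,412),(110,47)),
 ("strapA",55,(440,283),(272,190)),("strapB",55,(697,370),(147,55)),
 ("bitters",98,(469,62),(56,285)),("ramekin",42,(425,165),(178,310)),("lid",60,(263,247),(438,297)),("jig",72,(702,252),(47,80)),("bowls",64,(258,375),(513,195)),("bottle",250,None,(662,283))]:
    print(name,None if s is None else np.round(cast("scene",S(s),z)[:2]),np.round(cast("side",D(d),z)[:2]))
E
```

```text
ring [ 561. -156.] [ 560. -159.]
headtop [ 560. -158.] [ 560. -159.]
cap [ 762. -211.] [ 762. -212.]
c1 [570.  33.] [615.  36.]
c2 [617.  41.] [568.  28.]
c3 [523. 279.] [564. 283.]
c4 [589. 292.] [524. 278.]
strapA [591.  51.] [586.  51.]
strapB [548. 274.] [554. 266.]
bitters [388. -53.] [391. -51.]
ramekin [477. -42.] [479. -41.]
lid [648. -96.] [ 646. -102.]
jig [449. 226.] [455. 227.]
bowls [755. -16.] [752. -21.]
bottle None [ 629. -306.]
```

Request:
{"method": "play_rows", "body": {"commands": [-38.8, -21.9, -1, 0, 0, 0, -38.8, -21.9, -1, 0, 0, 0, -38.8, -21.9, -1, 0, 0, 0, -38.8, -21.9, -1, 0, 0, 0, -38.8, -21.9, -1, 0, 0, 0, -38.8, -21.9, -1, 0, 0, 0, -38.8, -21.9, -1, 0, 0, 0, -38.8, -21.9, -1, 0, 0, 0, -38.8, -21.9, -1, 0, 0, 0, -38.8, -21.9, -1, 0, 0, 0, -38.8, -21.9, -1, 0, 0, 0, -38.8, -21.9, -1, 0, 0, 0]}}

```text
clock: 1.35
position: [568.9, 157.1, 243.3]
orientation: [-0.0, 0.193, 0.981, 0.0]
force: [0.8, 0.8, 0.6]
width: 0.998
grip_force: 0.0
```

Request:
{"method": "play_rows", "body": {"commands": [0, 0, 0, 0, 0, 0.14, 0, 0, 0, 0, 0, 0.14, 0, 0, 0, 0, 0, 0.14, 0, 0, 0, 0, 0, 0.14, 0, 0, 0, 0, 0, 0.14, 0, 0, 0, 0, 0, 0.14, 0, 0, 0, 0, 0, 0.14, 0, 0, 0, 0, 0, 0, 0, 0, 0, 0, 0, 0, 0, 0, 0, 0, 0, 0]}}

```text
clock: 2.35
position: [568.1, 158.7, 243.2]
orientation: [-0.0, 0.631, 0.776, -0.0]
force: [-0.5, -0.0, 0.0]
width: 0.996
grip_force: 0.0
```

Run:
```python
from h import *
import cv2
o=get_obs();print(o["clock"],o["position"],rot(o).as_matrix().round(3).tolist())
im=read_camera("wrist");cv2.imwrite("pics/w1.png",im[:,:,::-1]);np.save("w1T.npy",wristT(o))
print("turq",cast("scene",(430,228),0),cast("scene",(482,190),40))
```

```text
2.35 [568.09386358 158.6946149  243.21510342] [[-0.204, 0.979, -0.0], [0.979, 0.204, 0.0], [0.0, -0.0, -1.0]]
turq [305.5783637  300.16354588   0.        ] [109.00880681 379.49707633  40.        ]
```

View pics/w1.png

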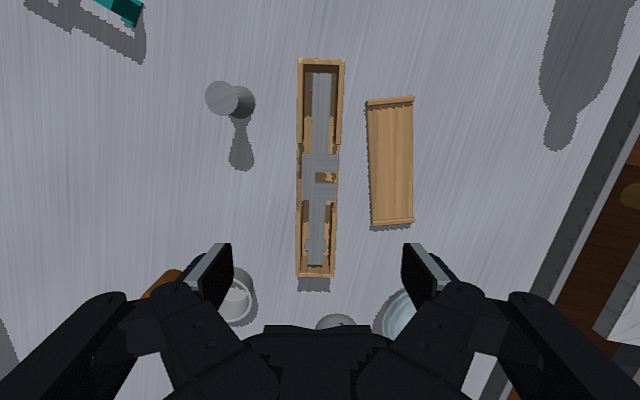

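The wrist view shows the caddy upright in the picture: far strap end at (321,73), near end at (316,265), and the slot mouth opening right at (338,177).

Run:
```python
from h import *
T=np.load("w1T.npy")
for n,p,z in [("far",(321,73),55),("near",(316,265),55),("pl",(302,177),55),("pr",(338,177),55),("slot",(327,177),55),("c",(298,59),62),("c",(345,60),62),("c",(295,277),62),("c",(335,277),62),("jig",(222,98),72)]:
    print(n,cast("wrist",p,z,T).round(1))
```

```text
far [549.  273.6  55. ]
near [590.6  45.5  55. ]
pl [550.6 156.6  55. ]
pr [592.7 165.4  55. ]
slot [579.8 162.7  55. ]
c [522.6 281.   62. ]
c [571.2 290.1  62. ]
c [566.7  26.8  62. ]
c [617.5  37.4  62. ]
jig [452.1 226.1  72. ]
```

Request:
{"method": "play_rows", "body": {"commands": [0.4, 3, 0, 0, 0, 0.025, 0, 0, 40, 0, 0, 0, 0, 0, 40, 0, 0, 0, 0, 0, 40, 0, 0, 0, 0, 0, 40, 0, 0, 0, 0, 0, 30, 0, 0, 0, 0, 0, 15, 0, 0, 0, 0, 0, 8, 0, 0, 0, 0, 0, 0, 0, 0, 0, 0, 0, 0, 0, 0, 0]}}

```text
clock: 3.4
position: [572.0, 160.0, 31.7]
orientation: [0.0, 0.642, 0.767, 0.001]
force: [1.5, 0.7, -0.3]
width: 1.001
grip_force: 0.0
```

Request:
{"method": "play_rows", "body": {"commands": [0, 0, 0, 0, 0, 0, 0, 0, 0, 0, 0, 0, 0, 0, 0, 0, 0, 0, 0, 0, 0, 0, 0, 0, 0, 0, 0, 0, 0, 0, 0, 0, 0, 0, 0, 0, 0, 0, 0, 0, 0, 0, 0, 0, 0, 0, 0, 0, 0, 0, 0, 0, 0, 0], "fingers": 30, "grip_force": 60}}

```text
clock: 4.3
position: [571.1, 159.8, 31.2]
orientation: [-0.0, 0.642, 0.767, 0.0]
force: [-3.0, -1.5, 7.9]
width: 0.468
grip_force: 59.2
```

Request:
{"method": "play_rows", "body": {"commands": [0, 0, -5, 0, 0, 0, 0, 0, -10, 0, 0, 0, 0, 0, -15, 0, 0, 0, 0, 0, -20, 0, 0, 0, 0, 0, -25, 0, 0, 0, 0, 0, -25, 0, 0, 0, 0, 0, -10, 0, 0, 0, 0, 0, 0, 0, 0, 0, 0, 0, 0, 0, 0, 0]}}

```text
clock: 5.2
position: [570.6, 159.6, 139.6]
orientation: [-0.0, 0.642, 0.767, -0.0]
force: [0.5, 0.3, -3.1]
width: 0.466
grip_force: 60.7
```

Run:
```python
from h import *
import cv2
o=get_obs();print(o["clock"],o["position"],o["force"],o["width"],rot(o).as_matrix().round(3).tolist())
im=read_camera("wrist");s=read_camera("scene")
c=cv2.resize(s[150:330,260:500],(640,480),interpolation=cv2.INTER_CUBIC)
cv2.imwrite("pics/w2.png",np.hstack([cv2.resize(im,(480,300)),cv2.resize(c,(320,300))])[:,:,::-1])
```

```text
5.2 [570.56902417 159.60572078 139.60784522] [ 0.54636451  0.28573907 -3.10411787] 0.4659363936810141 [[-0.176, 0.984, -0.001], [0.984, 0.176, -0.0], [0.0, -0.001, -1.0]]
```

View pics/w2.png

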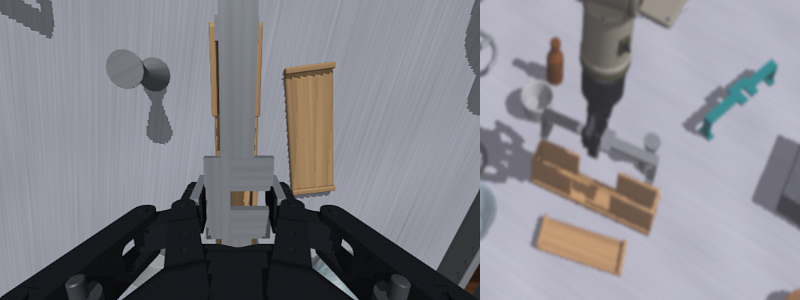

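Request:
{"method": "play_rows", "body": {"commands": [-3.3, -32.2, 0, 0, 0, 0, -3.3, -32.2, 0, 0, 0, 0, -3.3, -32.2, 0, 0, 0, 0, -3.3, -32.2, 0, 0, 0, 0, -3.3, -32.2, 0, 0, 0, 0, 0, 0, 0, 0, 0, -0.13, 0, 0, 0, 0, 0, -0.13, 0, 0, 30, 0, 0, 0, 0, 0, 30, 0, 0, 0, 0, 0, 25, 0, 0, 0, 0, 0, 18, 0, 0, 0, 0, 0, 0, 0, 0, 0]}}

```text
clock: 6.5
position: [413.2, 114.0, 34.7]
orientation: [-0.001, 0.537, 0.844, -0.003]
force: [-0.3, 0.3, -2.4]
width: 0.466
grip_force: 61.1
```

Request:
{"method": "play_rows", "body": {"commands": [0, 0, 5, 0, 0, 0, 0, 0, 3, 0, 0, 0, 0, 0, 2, 0, 0, 0, 0, 0, 2, 0, 0, 0, 0, 0, 1.5, 0, 0, 0, 0, 0, 0, 0, 0, 0, 0, 0, 0, 0, 0, 0]}}

```text
clock: 7.2
position: [415.5, 115.1, 23.9]
orientation: [0.0, 0.537, 0.844, 0.0]
force: [-0.5, 0.4, -2.7]
width: 0.464
grip_force: 61.1
```

Request:
{"method": "play_rows", "body": {"commands": [0, 0, 1.2, 0, 0, 0, 0, 0, 0.8, 0, 0, 0, 0, 0, 0.4, 0, 0, 0, 0, 0, 0, 0, 0, 0, 0, 0, 0, 0, 0, 0]}}

```text
clock: 7.7
position: [415.5, 115.1, 21.4]
orientation: [0.0, 0.537, 0.844, 0.0]
force: [0.1, -0.0, -1.0]
width: 0.463
grip_force: 61.1
```

Request:
{"method": "play_rows", "body": {"commands": [0, 0, 0.4, 0, 0, 0, 0, 0, 0, 0, 0, 0]}}

```text
clock: 7.9
position: [415.4, 115.1, 21.2]
orientation: [-0.0, 0.537, 0.844, 0.0]
force: [-2.2, -0.8, 3.4]
width: 0.47
grip_force: 61.8
```

Request:
{"method": "play_rows", "body": {"commands": [0, 0, 0, 0, 0, 0, 0, 0, 0, 0, 0, 0, 0, 0, 0, 0, 0, 0, 0, 0, 0, 0, 0, 0, 0, 0, 0, 0, 0, 0, 0, 0, 0, 0, 0, 0, 0, 0, -20, 0, 0, 0, 0, 0, -40, 0, 0, 0, 0, 0, -40, 0, 0, 0, 0, 0, -40, 0, 0, 0, 0, 0, 0, 0, 0, 0, 0, 0, 0, 0, 0, 0], "fingers": 75}}

```text
clock: 9.1
position: [415.8, 115.4, 161.6]
orientation: [0.0, 0.537, 0.844, 0.001]
force: [-0.3, 0.3, -0.4]
width: 0.883
grip_force: 0.0
```

Run:
```python
from h import *
import cv2
o=get_obs();print(o["clock"],o["position"],o["force"],o["width"],rot(o).as_matrix().round(3).tolist())
im=read_camera("wrist");cv2.imwrite("pics/w3.png",im[:,:,::-1]);np.save("w3T.npy",wristT(o))
```

```text
9.1 [415.81041656 115.37578241 161.62140754] [-0.26243798  0.27532382 -0.3550188 ] 0.8825930432931667 [[-0.423, 0.906, 0.002], [0.906, 0.423, 0.001], [0.001, 0.002, -1.0]]
```

View pics/w3.png

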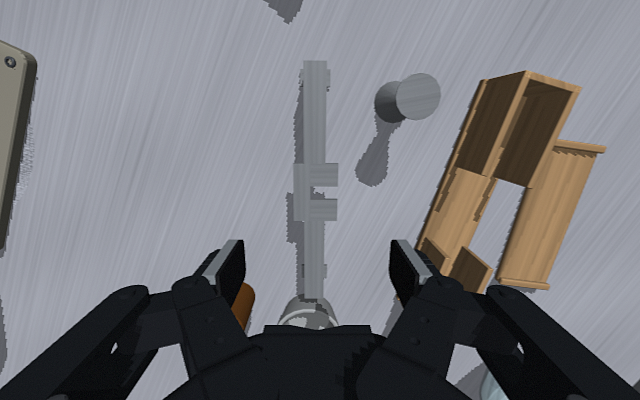

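The hanger stands free on the tray: far strap end at (315,61), near end at (313,299), slot at row ~192 with its mouth at column 338.

Run:
```python
from h import *
T=np.load("w3T.npy");o=get_obs();r=rot(o)
for n,p in [("far",(315,61)),("near",(313,299)),("pl",(295,192)),("pr",(338,192)),("jig",(415,98))]:
    q=cast("wrist",p,45 if n!="jig" else 72,T);print(n,q.round(1),r.inv().apply(q-o["position"]).round(1))
```

```text
far [366.  219.3  45. ] [115.2  -0.4 115.6]
near [461.5   8.6  45. ] [-116.1   -3.1  115.6]
pl [396.7 107.9  45. ] [  1.2 -19.7 115.6]
pr [433.8 125.1  45. ] [  1.2  21.2 115.6]
jig [450.2 223.9  72. ] [83.8 77.8 88.6]
```

Request:
{"method": "play_rows", "body": {"commands": [34.5, -0.3, 0, 0, 0, 0, 34.5, -0.3, 0, 0, 0, 0, 34.5, -0.2, 0, 0, 0, 0, 0, 0, 0, 0, 0, 0, 0, 0, 35, 0, 0, 0, 0, 0, 35, 0, 0, 0, 0, 0, 35, 0, 0, 0, 0, 0, 25, 0, 0, 0, 0, 0, 12, 0, 0, 0, 0, 0, 3, 0, 0, 0, 0, 0, 0, 0, 0, 0, 0, 0, 0, 0, 0, 0], "fingers": 50}}

```text
clock: 10.35
position: [371.6, 208.9, 17.0]
orientation: [0.0, 0.537, 0.844, 0.001]
force: [-0.4, 0.2, -0.1]
width: 0.585
grip_force: 0.0
```

Request:
{"method": "play_rows", "body": {"commands": [0, 0, 0, 0, 0, 0, 0, 0, 0, 0, 0, 0, 0, 0, 0, 0, 0, 0, 0, 0, 0, 0, 0, 0, 0, 0, 0, 0, 0, 0, 0, 0, 0, 0, 0, 0, 0, 0, 0, 0, 0, 0, 0, 0, 0, 0, 0, 0], "fingers": 8, "grip_force": 110}}

```text
clock: 11.15
position: [371.3, 208.9, 16.9]
orientation: [0.0, 0.537, 0.844, 0.001]
force: [-2.5, -0.8, 9.1]
width: 0.208
grip_force: 107.0
```

Request:
{"method": "play_rows", "body": {"commands": [0, 0, -5, 0, 0, 0, 0, 0, -12, 0, 0, 0, 0, 0, -20, 0, 0, 0, 0, 0, -25, 0, 0, 0, 0, 0, -25, 0, 0, 0, 0, 0, -18, 0, 0, 0, 0, 0, -8, 0, 0, 0, -14, 6, 0, 0, 0, 0, -27.5, 12.4, 0, 0, 0, 0, -27.5, 12.4, 0, 0, 0, 0, -13.5, 6.4, 0, 0, 0, 0, 0, 0, 0, 0, 0, 0]}}

```text
clock: 12.35
position: [440.5, 147.7, 128.8]
orientation: [0.0, 0.538, 0.843, -0.0]
force: [-0.5, 0.1, -2.2]
width: 0.209
grip_force: 107.5
```

Run:
```python
from h import *
import cv2
o=get_obs();print(o["clock"],o["position"],o["force"],o["torque"],o["width"],rot(o).as_matrix().round(3).tolist())
im=read_camera("wrist");np.save("w4T.npy",wristT(o));s=read_camera("side");cv2.imwrite("pics/side4.png",s[:,:,::-1]);cv2.imwrite("pics/w4.png",im[:,:,::-1])
c=cv2.resize(s[100:300,180:400],(400,364),interpolation=cv2.INTER_CUBIC)
cv2.imwrite("pics/v4.png",np.hstack([cv2.resize(im[:,120:520],(400,400))[:364],c])[:,:,::-1])
```

```text
12.35 [440.49380764 147.66954528 128.82558314] [-0.53867223  0.141542   -2.23252606] [ 0.27186883  0.08377375 -0.00203186] 0.20907247127303932 [[-0.42, 0.907, -0.0], [0.907, 0.42, -0.001], [-0.001, -0.0, -1.0]]
```

View pics/v4.png

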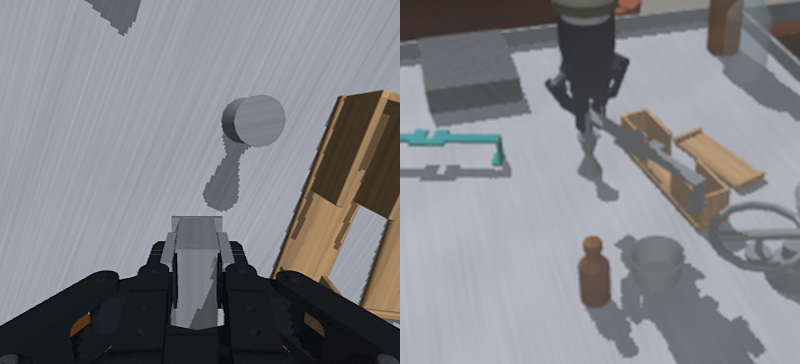

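The hanger is held by its end, with the free end at about side pixel (349,202). I'll check for droop numerically against predicted pixels.

```bash
cat >> h.py <<'E'
def proj(n,P):
    i=camera_info(n);T=np.linalg.inv(np.array(i["world_from_camera"]));p=T[:3,:3]@np.asarray(P)+T[:3,3]
    return np.array([i["cx"]+i["fx"]*p[0]/p[2],i["cy"]+i["fy"]*p[1]/p[2]])
E
python3 - <<'E'
from h import *
import cv2
o=get_obs();r=rot(o);p=o["position"]
for d in (0,3,6):
  print(d,[proj("side",p+r.apply([x,y,128.8-157+d*(-x+0)/218 if x<0 else 128.8-157])).round(1).tolist() for x,y in((-218.5,10),(-218.5,-10),(-218.5,0))])
g=cv2.cvtColor(cv2.imread("pics/side4.png"),cv2.COLOR_BGR2GRAY)
print(g[192:232,344:354])
E
```

```text
0 [[348.0, 196.9], [341.9, 200.5], [345.0, 198.7]]
3 [[347.9, 197.9], [341.8, 201.5], [344.9, 199.7]]
6 [[347.9, 199.0], [341.8, 202.6], [344.8, 200.8]]
[[ 95  95  99 124 149 140 120 127 137 140]
 [ 94  94  94  98 123 149 138 116 122 135]
 [ 96  94  94  95  97 122 149 138 113 116]
 [115 103  96  94  94  96 123 150 139 109]
 [137 127 110  97  94  94  96 123 150 139]
 [141 141 131 116 101  94  94  97 122 150]
 [141 141 136 125 104  93  93  95  97 122]
 [139 134 120 104  96  93  93  94  94  97]
 [124 113 100  94  93  93  94  93  94  95]
 [ 99  93  94  95  94  93  94  93  93  94]
 [ 94  93  95  94  94  94  94  93  93  93]
 [ 94  93  94  94  93  93  94  93  93  93]
 [ 93  93  94  94  93  93  93  94  93 101]
 [ 93  94  94  94  92  92 102 112 119 132]
 [ 93  94  94  97 107 117 132 137 137 140]
 [ 93  94  95 104 126 134 137 127 114 107]
 [ 93  93  94 103 116 111 103 100 104 106]
 [ 93  94  94  96 103 103 101 100 106 106]
 [ 93  94  94 103 108 104 101 100 104 106]
 [ 92  94  95 106 109 104 102 101 105 106]
 [ 93  94  94  98  99 101 102 102 106 106]
 [ 94  94  95  98 100 102 101 102 106 105]
 [ 92  95  99 103 103 103 101 102 106 106]
 [ 91  96 102 105 104 103 101 103 106 106]
 [ 93  97 102 105 104 103 102 104 107 106]
 [ 96  99 102 105 103 103 101 104 107 104]
 [ 94  99 102 104 103 103 102 102 102  97]
 [ 94  99 103 104 103 103 101  97  94  94]
 [ 94  99 103 104 103 103  99  93  92  94]
 [ 97 100 103 105 104 103  98  92  92  94]
 [101 102 102 110 108 106 100  91  92  94]
 [109 104 100 111 110 107  97  90  93  95]
 [110 105  98 100 103 104  95  91  93  94]
 [103 100 101 102 104 104  95  92  93  94]
 [100 100 103 106 109 104  94  92  94  93]
 [107 105 108 110 110 100  92  93  94  93]
 [125 111 110 111 110  99  93  95  93  92]
 [156 142 124 111 111 101  95  95  95  92]
 [175 176 157 125 111 102  96  96  95  94]
 [175 175 176 157 125 107  97  94  95  95]]
```

Request:
{"method": "play_rows", "body": {"commands": [0, 0, 0, 0, 0, 0.09, 0, 0, 0, 0, 0, 0.135, 0, 0, 0, 0, 0, 0.135, 0, 0, 0, 0, 0, 0.135, 0, 0, 0, 0, 0, 0.12, 0, 0, 0, 0, 0, 0.08, -15, 16, 0, 0, 0, 0, -23, 27, 0, 0, 0, 0, -20, 24, 5, 0, 0, 0, -11.6, 12.9, 9, 0, 0, 0, 0, 0, 5, 0, 0, 0, 0, 0, 0, 0, 0, 0]}}

```text
clock: 13.65
position: [497.8, 62.8, 109.1]
orientation: [-0.001, 0.792, 0.611, -0.001]
force: [0.1, 1.1, -1.6]
width: 0.206
grip_force: 107.6
```

Run:
```python
from h import *
import cv2
o=get_obs();r=rot(o);p=o["position"]
print(o["clock"],p,o["force"],r.as_matrix().round(3).tolist())
print(r.inv().apply(np.array([528.4,-42,110])-p))
```

```text
13.65 [497.83125425  62.78591354 109.12234425] [ 0.11933952  1.09328356 -1.61339324] [[0.254, 0.967, -0.002], [0.967, -0.254, 0.0], [-0.001, -0.002, -1.0]]
[-93.55793131  56.22575134  -0.94050379]
```

Request:
{"method": "play_rows", "body": {"commands": [-12, 4, 0, 0, 0, 0, -24, 12, 0, 0, 0, 0, -28, 16, 0, 0, 0, 0, -18, 14, 0, 0, 0, 0, -8, 8, 0, 0, 0, 0, -3.5, 2, 0, 0, 0, 0, 0, 0, 0, 0, 0, 0, 0, 0, 0, 0, 0, 0]}}

```text
clock: 14.45
position: [529.0, -41.5, 109.9]
orientation: [-0.0, 0.792, 0.611, 0.0]
force: [0.2, 0.4, -2.5]
width: 0.211
grip_force: 107.7
```

Run:
```python
from h import *
import cv2
o=get_obs();r=rot(o);p=o["position"]
print(o["clock"],p,o["force"],r.as_matrix().round(3).tolist())
w=read_camera("wrist");s=read_camera("scene");d=read_camera("side")
cv2.imwrite("pics/s5.png",s[:,:,::-1]);cv2.imwrite("pics/d5.png",d[:,:,::-1]);cv2.imwrite("pics/w5.png",w[:,:,::-1])
a=cv2.resize(s[140:230,190:340],(600,360),interpolation=cv2.INTER_CUBIC)   # x4
b=cv2.resize(d[170:290,310:450],(490,420)[:2],interpolation=cv2.INTER_CUBIC)  # x3.5
b=cv2.resize(d[180:240+20,320:420],(300,240),interpolation=cv2.INTER_CUBIC) # x3
c=cv2.resize(w[200:400,220:420],(240,240))
out=np.zeros((600,600,3),np.uint8);out[:360]=a;out[360:,:300]=b;out[360:,300:540]=c
cv2.imwrite("pics/v5.png",out[:,:,::-1])
```

```text
14.45 [529.03737481 -41.45046323 109.91576815] [ 0.15705861  0.44160837 -2.49304958] [[0.254, 0.967, -0.0], [0.967, -0.254, 0.001], [0.001, -0.001, -1.0]]
```

View pics/v5.png

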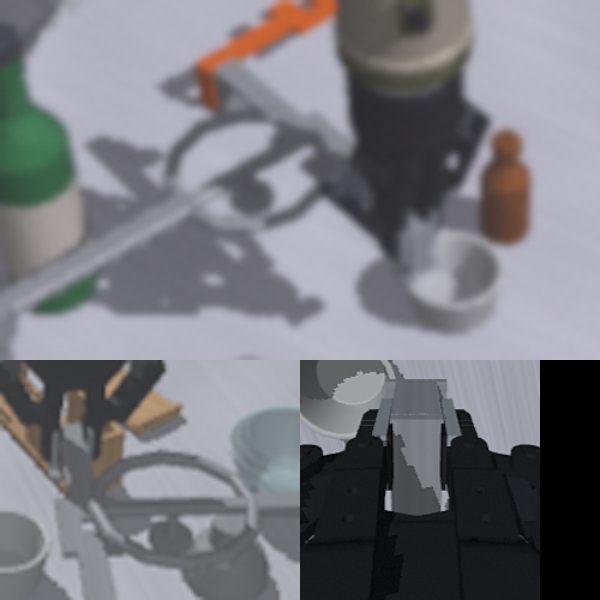

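The hanger is 60 mm short of the pin. In the scene inset, the ring, strut and pin head (251,195) lie ahead of the plate, and in the side inset the plate is at about (90,530) with the head at (170,530). I'll advance with force checks.

Request:
{"method": "play_rows", "body": {"commands": [-0.7, 6, 0, 0, 0, 0, -0.8, 9, 0, 0, 0, 0, 0, 8, 0, 0, 0, 0, 0, 5, 0, 0, 0, 0, 0, 2, 0, 0, 0, 0, 0, 0, 0, 0, 0, 0, 0, 0, 0, 0, 0, 0]}}

```text
clock: 15.3
position: [557.8, -52.0, 109.9]
orientation: [-0.0, 0.792, 0.61, -0.0]
force: [0.0, 0.8, -2.6]
width: 0.21
grip_force: 107.7
```

Request:
{"method": "play_rows", "body": {"commands": [0, 3, 0, 0, 0, 0, 0, 3, 0, 0, 0, 0, 0, 3, 0, 0, 0, 0, 0, 0, 0, 0, 0, 0]}}

```text
clock: 15.7
position: [567.0, -54.4, 110.0]
orientation: [0.0, 0.792, 0.61, 0.0]
force: [-0.2, -0.5, -2.8]
width: 0.204
grip_force: 107.7
```

Request:
{"method": "play_rows", "body": {"commands": [0, 2.5, 0, 0, 0, 0, 0, 2.5, 0, 0, 0, 0, 0, 2.5, 0, 0, 0, 0, 0, 0, 0, 0, 0, 0, 0, 0, 0, 0, 0, 0]}}

```text
clock: 16.2
position: [573.9, -56.2, 109.9]
orientation: [-0.0, 0.792, 0.61, -0.0]
force: [-0.4, -0.1, -2.3]
width: 0.213
grip_force: 107.7
```

Request:
{"method": "play_rows", "body": {"commands": [0, 2.5, 0, 0, 0, 0, 0, 2.5, 0, 0, 0, 0, 0, 2, 0, 0, 0, 0, 0, 0, 0, 0, 0, 0, 0, 0, 0, 0, 0, 0]}}

```text
clock: 16.7
position: [580.7, -58.0, 109.9]
orientation: [-0.0, 0.792, 0.61, -0.0]
force: [-0.3, 0.3, -2.5]
width: 0.207
grip_force: 107.7
```

Request:
{"method": "play_rows", "body": {"commands": [0, 2, 0, 0, 0, 0, 0, 1.5, 0, 0, 0, 0, 0, 1, 0, 0, 0, 0, 0, 0, 0, 0, 0, 0, 0, 0, 0, 0, 0, 0]}}

```text
clock: 17.2
position: [585.0, -59.1, 110.0]
orientation: [-0.0, 0.792, 0.61, -0.0]
force: [-0.3, -0.1, -2.0]
width: 0.207
grip_force: 107.7
```

Request:
{"method": "play_rows", "body": {"commands": [0, 1, 0, 0, 0, 0, 0, 0.7, 0, 0, 0, 0, 0, 0, 0, 0, 0, 0, 0, 0, 0, 0, 0, 0]}}

```text
clock: 17.6
position: [586.5, -59.5, 109.9]
orientation: [-0.0, 0.792, 0.61, -0.0]
force: [-1.3, -0.8, -1.3]
width: 0.209
grip_force: 107.7
```

Request:
{"method": "play_rows", "body": {"commands": [0, 0.6, 0, 0, 0, 0, 0, 0.4, 0, 0, 0, 0, 0, 0, 0, 0, 0, 0, 0, 0, 0, 0, 0, 0]}}

```text
clock: 18.0
position: [587.3, -59.8, 109.8]
orientation: [-0.0, 0.792, 0.61, -0.0]
force: [-3.5, 1.6, -1.6]
width: 0.207
grip_force: 107.9
```

Run:
```python
from h import *
for k in range(3):
    o=get_obs();r=rot(o);print(o["clock"],o["position"].round(2),r.inv().apply(o["force"]).round(2),o["torque"].round(3));read_camera("side")
```

```text
18.0 [587.28 -59.76 109.8 ] [ 0.62 -3.8   1.6 ] [ 0.335  0.723 -0.39 ]
18.05 [587.32 -59.7  109.84] [ 0.62 -3.7   2.  ] [ 0.402  0.664 -0.417]
18.1 [587.36 -59.75 109.86] [ 0.29 -3.39  1.22] [ 0.399  0.708 -0.386]
```

Contact: 3.8 N on the closed end with a matching 0.39 N m moment at the 103 mm lever, so the slot is home. Now I'll lower it.

Request:
{"method": "play_rows", "body": {"commands": [0, -0.3, 2, 0, 0, 0, 0, 0, 2, 0, 0, 0, 0, 0, 1.5, 0, 0, 0, 0, 0, 0.7, 0, 0, 0, 0, 0, 0, 0, 0, 0, 0, 0, 0, 0, 0, 0]}}

```text
clock: 18.75
position: [587.3, -59.7, 103.8]
orientation: [-0.0, 0.792, 0.61, 0.0]
force: [-3.1, 1.5, -0.2]
width: 0.213
grip_force: 108.2
```

Request:
{"method": "play_rows", "body": {"commands": [0, 0, 0.5, 0, 0, 0, 0, 0, 0.4, 0, 0, 0, 0, 0, 0, 0, 0, 0, 0, 0, 0, 0, 0, 0]}}

```text
clock: 19.15
position: [587.3, -59.7, 102.9]
orientation: [-0.0, 0.792, 0.61, 0.0]
force: [-2.7, 0.6, 0.3]
width: 0.213
grip_force: 108.2
```

Request:
{"method": "play_rows", "body": {"commands": [0, 0, 0.5, 0, 0, 0, 0, 0, 0.4, 0, 0, 0, 0, 0, 0, 0, 0, 0, 0, 0, 0, 0, 0, 0]}}

```text
clock: 19.55
position: [587.4, -59.7, 102.0]
orientation: [-0.0, 0.792, 0.61, 0.0]
force: [-3.2, 0.7, 1.0]
width: 0.208
grip_force: 108.3
```

Run:
```python
from h import *
import cv2
o=get_obs();r=rot(o);print(o["clock"],o["position"].round(2),r.inv().apply(o["force"]).round(2),r.inv().apply(o["torque"]).round(3))
d=read_camera("side");s=read_camera("scene")
cv2.imwrite("pics/d6.png",d[:,:,::-1]);cv2.imwrite("pics/s6.png",s[:,:,::-1])
```

```text
19.55 [587.35 -59.66 102.  ] [-0.11 -3.31 -0.95] [ 0.685 -0.038  0.354]
```

Request:
{"method": "play_rows", "body": {"commands": [0, -0.4, 0, 0, 0, 0, 0, 0, 0, 0, 0, 0], "grip_force": 20}}

```text
clock: 19.85
position: [587.1, -59.7, 102.1]
orientation: [0.0, 0.792, 0.61, 0.0]
force: [-2.8, 1.2, -0.7]
width: 0.213
grip_force: 108.2
```

Request:
{"method": "play_rows", "body": {"commands": [0, 0, 0, 0, 0, 0, 0, 0, 0, 0, 0, 0, 0, 0, 0, 0, 0, 0, 0, 0, 0, 0, 0, 0], "fingers": 24}}

```text
clock: 20.25
position: [587.2, -59.6, 102.1]
orientation: [0.0, 0.792, 0.61, 0.0]
force: [-0.9, 0.5, -0.2]
width: 0.277
grip_force: 0.0
```

Request:
{"method": "play_rows", "body": {"commands": [0, 0, 0, 0, 0, 0, 0, 0, 0, 0, 0, 0, 0, 0, 0, 0, 0, 0, 0, 0, 0, 0, 0, 0, 0, 0, 0, 0, 0, 0, 0, 0, 0, 0, 0, 0], "fingers": 50}}

```text
clock: 20.85
position: [586.9, -59.6, 102.0]
orientation: [-0.0, 0.792, 0.61, 0.0]
force: [-0.3, 0.1, -0.5]
width: 0.586
grip_force: 0.0
```

Run:
```python
from h import *
import cv2
o=get_obs();r=rot(o);print(o["clock"],o["position"].round(2),r.inv().apply(o["force"]).round(2),o["width"])
d=read_camera("side");s=read_camera("scene");w=read_camera("wrist")
for n,i in (("d7",d),("s7",s),("w7",w)): cv2.imwrite(f"pics/{n}.png",i[:,:,::-1])
print([np.abs(cv2.imread("pics/d6.png").astype(int)-cv2.imread("pics/d7.png"))[200:300,300:420].mean()])
def tip(im,P,n): return proj(n,P).round(1)
# predicted level strap/leg points vs picture: far leg bottom
```

```text
20.85 [586.92 -59.58 101.97] [-0.02 -0.32  0.54] 0.5856727203168772
[np.float64(3.731777777777778)]
```

Request:
{"method": "play_rows", "body": {"commands": [0, 0, -5, 0, 0, 0, 0, 0, -15, 0, 0, 0, 0, 0, -30, 0, 0, 0, 0, 0, -40, 0, 0, 0, 0, 0, -40, 0, 0, 0, 40, 0, -20, 0, 0, 0, 45, 0, 0, 0, 0, 0, 45, 0, 0, 0, 0, 0, 45, 0, 0, 0, 0, 0, 0, 0, 0, 0, 0, 0]}}

```text
clock: 22.0
position: [631.6, 118.1, 252.3]
orientation: [-0.001, 0.789, 0.614, 0.001]
force: [-0.1, -0.1, -1.2]
width: 0.588
grip_force: 0.0
```

Run:
```python
from h import *
import cv2
o=get_obs();print(o["clock"],o["position"].round(1),o["force"].round(1))
d=read_camera("side");s=read_camera("scene")
cv2.imwrite("pics/d8.png",d[:,:,::-1]);cv2.imwrite("pics/s8.png",s[:,:,::-1])
b=cv2.resize(d[160:300,300:500],(800,560),interpolation=cv2.INTER_CUBIC)
a=cv2.resize(s[150:290,170:330],(800,700),interpolation=cv2.INTER_CUBIC)
out=np.vstack([cv2.resize(b,(428,300)),cv2.resize(a,(428,300))])
out=np.hstack([cv2.resize(d[180:290,320:430],(400,400),interpolation=cv2.INTER_CUBIC),cv2.resize(s[150:260,210:320],(400,400),interpolation=cv2.INTER_CUBIC)])
cv2.imwrite("pics/v8.png",out[:,:,::-1])
pin=np.array([560.3,-158.4,125]);ax=np.array([.966,-.257,0]);ay=np.array([.257,.966,0])
for n,f,off in(("side",400/110,(320,180)),("scene",400/110,(210,150))):
    for y in(115,-115):
        for z in (5,-40): print(n,y,z,((proj(n,pin+ay*y+[0,0,z])-off)*f).round().tolist())
    for x,y in((22,6.5),(22,-6.5),(22,28),(22,-28),(-20,28)): print(n,"plate",x,y,((proj(n,pin+ax*x+ay*y+[0,0,5])-off)*f).round().tolist())
```

```text
22.0 [631.6 118.1 252.3] [-0.1 -0.1 -1.2]
side 115 5 [173.0, 84.0]
side 115 -40 [167.0, 138.0]
side -115 5 [248.0, 358.0]
side -115 -40 [238.0, 416.0]
side plate 22 6.5 [241.0, 196.0]
side plate 22 -6.5 [246.0, 211.0]
side plate 22 28 [234.0, 172.0]
side plate 22 -28 [254.0, 238.0]
side plate -20 28 [164.0, 174.0]
scene 115 5 [245.0, 217.0]
scene 115 -40 [248.0, 256.0]
scene -115 5 [67.0, 56.0]
scene -115 -40 [73.0, 96.0]
scene plate 22 6.5 [134.0, 151.0]
scene plate 22 -6.5 [124.0, 142.0]
scene plate 22 28 [151.0, 166.0]
scene plate 22 -28 [107.0, 127.0]
scene plate -20 28 [194.0, 140.0]
```

View pics/v8.png

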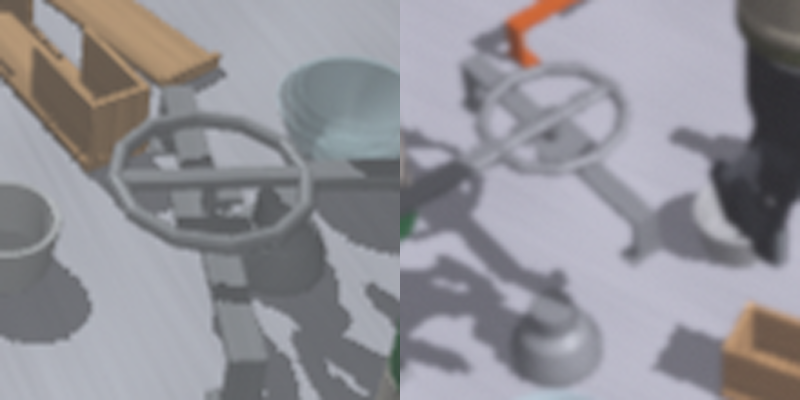

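The hanger hangs level under the ring. Its ends are at side crop (180,85) and (240,360), and at scene crop (250,222) and (70,60), all within about 2 camera pixels of the predicted level, home pose. The gripper is clear.

```bash
python3 -c "
from bench import *
print(hand_in())"
```

```text
the job is handed in; nothing more can be done
None
```

The job is handed in, at about 22 s of the 58 s. I stood the hanger on the tray, took it again by one end, and slid it onto the pin until it touched the slot's closed end. It now hangs level on the pin's head, turned about 2° off square to the arm, with the gripper clear.

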